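# Loosen the milling balls and hold the drying box open

### The arm

A 6-joint arm with a two-finger parallel gripper is mounted at the origin on a cart in front of the work surface, level with it; the furniture and walls round the work are solid. World frame = base frame: x ahead of the robot, y to its left, z up, the work surface at z = 0. Lengths are in m, angles in rad, forces in N, time in s.
With the tool pointing down it reaches from about 0.325 to 0.775 m from the base axis. Payload 5.5 kg.
Tool frame: the origin (TCP) lies at the very end of the fingers, on their centre line; the grasp point (between the pads) lies 19 mm behind it; z points along the fingers, y is the line along which they close (so a half turn about z gives the same grasp; the last joint's range is limited). The gripper opens to 88 mm and grips with 3 to 60 N. Pads are 20 mm wide; open, the fingers measure 115 mm over their backs; the gripper's body (75 mm by 178 mm) begins 61 mm behind the grasp point.
Start: joints at [-1.183, 0.091, 1.231, -0, 1.82, -0.057], TCP at [0.258, -0.542, 0.223] pointing down, gripper open.
Joint ranges: [-2.87, 2.87], [-0.86, 2.18], [0.17, 2.46], [-1.51, 4.65], [0.06, 2.69], [-2.65, 2.65]. Speed limits (rad/s): [2.57, 2.57, 3.01, 3.14, 3.14, 3.14].

### API

Orientations are given as [roll, pitch, yaw] about the fixed x, y, z axes, in that order (R = Rz(yaw) Ry(pitch) Rx(roll)).
In Python, from workcell import readout, camera, calibration, order gives the robot as it stands.
- The arm moves only by the shell command python3 -m handwheel 'ROWS'. ROWS is text: rows parted by semicolons, each of 5 numbers parted by spaces: the opening, from 0 (shut) to 1 (fully open), then the shift along the tool's x, y, z in cm, then the turn about the tool's z in rad. A call has 1 to 12 rows; each row is the pose to reach, as a shift and turn from the pose commanded when the call began, along the tool's axes at that moment; what a row does not reach only later rows make up. A row lasts 1/8 s, in which the tool goes at most 62.5 mm and 10.7 degrees, less where a joint would pass 70% of its speed; a pose out of reach is approached as far as the arm can. A call with a gripper value outside its range is refused whole. The fingers move at their own pace and stop on an object; the grip force is fixed at half the most. Time passes only in rows, so rows that repeat a pose let the fingers close. It gives the time, the measured TCP pose, the force, the opening and the grip force at its end, in the units of the state.
- readout.state(): the state, without advancing time (a new reading comes with each control period).
- camera(name): name is "scene" or "top"; returns (picture, depth): 384x512x3 uint8, red, green, blue; 384x512 float32, m along the optical axis (not along the pixel's ray), 0 where there is no reading.
- calibration(name): a dict with "intrinsics" (3x3 intrinsics, pixels), "R" (3x3) and "t" (3): a world point X has camera coordinates R X + t. Camera axes: x right, y down, z forward; pixel columns grow to the right and rows downward; lengths in m; the calibration is good to about 2 mm. A picture is of the moment at which its call begins. calibration takes no time and is no camera call.
- order.finish_job(): hands the job in; it is judged then, once.
The state is a dict: "clock": time; "qpos": joint angles; "joint_vel": joint speeds; "joint_efforts": joint torques, N m; "ee_pos": TCP position; "eef_rot": TCP orientation; "wrist_force": force on the tool from outside, world axes, zero at the start; "wrist_torque": the same for the moment, N m; "gripper_width": opening from 0.0 (shut) to 1.0 (fully open); "gripper_force": force on a finger pad.
Only numpy, scipy, OpenCV 4.12 (cv2) and the standard library are available. Lean on these libraries where they do the work, as an engineer would, in place of code of your own. Each camera call takes 0.05 s, during which the arm holds its last target. There are 200 camera calls.

### The job

Washed steel milling balls are to go into the drying box: take the rod from its stand, stir the balls in the beaker round for a couple of full turns with the rod's tip close to the bottom so that they come loose and roll about, and leave the rod standing in the beaker with all the balls still inside. Then lift the drying box's lid by its bar and hold it still at about 50 degrees from shut so that a colleague can tip the balls in; it falls shut if let go, so finish while still holding it there. Leave the timer, dish, marker and tape roll where they are.

Things in the scene. Friction and masses are not known exactly. Their poses are not given: they have to be found in the camera images.
- lid (a joint): opening angle of the drying box's lid in rad: 0 shut (level), growing as the front edge rises; 50 degrees is 0.873. Stops at 1.7. No catch, next to no hinge friction: it falls shut when let go. About 0.5 kg, under 4 N at the bar
- lid_bar (a point): middle of the lid's handle: a straight dark steel bar, 10 mm thick, 100 mm long, parallel to the hinge (along the box's y), 40 mm in front of the lid's front edge on two side arms, open air above, below and behind it. x points along the lid to the hinge, y along the bar, z out of the lid's top; turns with the lid. 86 mm above the worktop when shut
- lid_hinge (a point): middle of the lid's hinge line, fixed at the far top edge of the drying box, 80 mm up. x points level away from the front of the box, y runs along the hinge line, z up. The bar's middle lies 204 mm in front of this point and 6 mm above it when the lid is shut
- drying_box: fixed grey metal box 160 mm deep (x), 200 mm wide (y), 80 mm high, with a flat aluminium lid hinged along its far rim; origin at the centre of its underside, x towards the hinge side, z up
- beaker: clear glass beaker, about 73 mm wide over the wall, 85 mm high, fixed upright in a dark weighted steel ring (100 mm across, 18 mm high). Origin at the centre of its underside on the worktop, z up. Inside it is about 28 mm in radius; its inner floor is 3 mm up
- rod_stand: fixed white block 50 x 70 x 45 mm, origin at the centre of its underside; the rod stands in its middle hole, 12 mm wide and 40 mm deep (an empty smaller hole is 22 mm to the side)
- rod: loose straight steel rod, 10 mm thick, 170 mm long, 80 g, standing in the stand with its lower end 5 mm above the worktop and its top at about 175 mm. Origin at the middle of its lower end, z along the rod towards the top
- rod_tip (a point): middle of the rod's lower end (the end that stirs)
- ball1_center (a point): centre of one of six loose 14 mm steel balls (11 g) lying in one layer in the beaker
- ball2_center (a point): centre of one of six loose 14 mm steel balls (11 g) lying in one layer in the beaker
- ball3_center (a point): centre of one of six loose 14 mm steel balls (11 g) lying in one layer in the beaker
- ball4_center (a point): centre of one of six loose 14 mm steel balls (11 g) lying in one layer in the beaker
- ball5_center (a point): centre of one of six loose 14 mm steel balls (11 g) lying in one layer in the beaker
- ball6_center (a point): centre of one of six loose 14 mm steel balls (11 g) lying in one layer in the beaker
- timer: bystander: white timer 62 x 66 x 17 mm lying on the worktop, origin at the centre of its underside. To its right (at -y) a tall fixed microscope (380 mm high) stands at about x = 0.53, y = -0.56, its eyepieces reaching towards the robot to about x = 0.33: the arm must swing clear of it
- petri_dish_2: bystander: clear round dish 90 mm wide, 16 mm high, origin at the centre of its underside
- marker_1: bystander: marker pen 130 mm long, 13 mm thick, lying, origin under its middle
- tape_1: bystander: roll of tape 95 mm wide, 25 mm high, lying flat, origin under its middle
Mind the look-alikes: they are no part of the job. What is shaped like the part that bears beaker but green is not meant.

How it is judged:
By the outcome, as a careful person would: the job done as asked, in the order asked, and still so for the second after the job is handed in, while the arm keeps its last pose, push and grip.
It also fails if it takes over 72 s, if anything falls off the work surface, if the arm or the gripper's body presses on something with over 40 N, if the wrist force passes 120 N, or if a joint passes its speed limit or range.

## Working session

There is one attempt and no reset: what is moved stays moved. The work goes in short steps, Python scripts to look and compute and a shell command to move; the robot and the scene stay as the last step left them, time stands still between calls to the robot, and variables do not carry over. Pictures are saved under pics/ and viewed, at most 10 in all, crops included, and the job is handed in when it is done.

```bash
mkdir -p pics
cat > h.py <<'E'
import numpy as np,cv2
from workcell import readout,camera,calibration
def snap(n,f):
    p,d=camera(n); cv2.imwrite(f'pics/{f}.png',p[:,:,::-1]); np.savez(f'pics/{f}.npz',p=p,d=d); return p,d
def world(n,d):
    c=calibration(n);K=np.array(c['intrinsics']);R=np.array(c['R']);t=np.array(c['t'])
    v,u=np.mgrid[:d.shape[0],:d.shape[1]]
    P=np.stack([(u-K[0,2])/K[0,0]*d,(v-K[1,2])/K[1,1]*d,d],-1)
    return (P-t)@R
def proj(n,X):
    c=calibration(n);q=np.array(c['R'])@np.array(X)+np.array(c['t']);q=np.array(c['intrinsics'])@q;return q[:2]/q[2]
E
python3 - <<'E'
from h import *
a,_=snap('scene','s0');b,_=snap('top','t0')
for n in('scene','top'):
    c=calibration(n);print(n,np.round(-np.array(c['R']).T@c['t'],3),np.round(c['R'],2).tolist(),np.round(c['intrinsics']).tolist())
print(readout.state())
E
```

```text
scene [ 0.31  -1.083  0.818] [[0.98, -0.18, 0.02], [-0.08, -0.55, -0.83], [0.17, 0.82, -0.55]] [[482.0, 0.0, 252.0], [0.0, 482.0, 193.0], [0.0, 0.0, 1.0]]
top [ 0.409 -0.023  1.144] [[0.02, -1.0, -0.01], [-0.99, -0.02, -0.13], [0.13, 0.01, -0.99]] [[375.0, 0.0, 255.0], [0.0, 375.0, 193.0], [0.0, 0.0, 1.0]]
{'clock': 0.1, 'qpos': array([-1.18269693e+00,  9.17935354e-02,  1.23171464e+00, -1.40055968e-06,
        1.81977286e+00, -5.67115406e-02]), 'joint_vel': array([ 1.39730501e-03, -3.01247147e-03, -2.46063985e-03,  2.01775201e-05,
       -9.96179029e-04, -8.23099132e-04]), 'joint_efforts': array([ 3.16309102e-03, -4.47858024e+01, -4.07568884e+01,  7.00397347e-02,
        2.84393207e-02, -9.10497806e-05]), 'ee_pos': array([ 0.25807231, -0.54139477,  0.22164267]), 'eef_rot': array([-3.13990692e+00, -9.43431839e-05,  4.44810518e-01]), 'wrist_force': array([-0.164963  , -0.09248229,  0.38063007]), 'wrist_torque': array([-0.0408306 ,  0.01357267,  0.01320224]), 'gripper_force': 0.0, 'gripper_width': 0.9984287187293865}
```

View pics/s0.png

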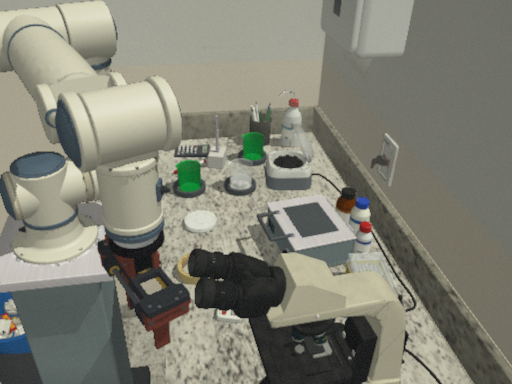

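View pics/t0.png

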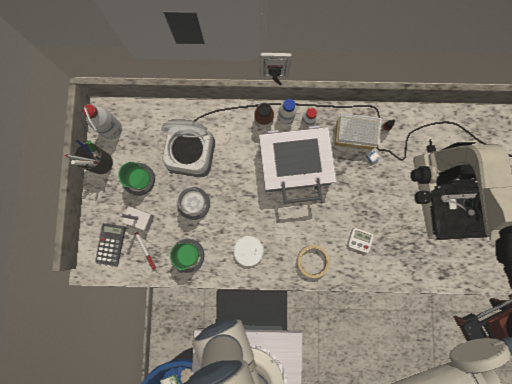

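The top picture shows the clear beaker at (193,204), with look-alike green beakers at (186,255) and (136,179). The rod stand is at (136,218), the calculator and marker at (110,245) and (146,252), and the box with its bar at (303,193). In the scene picture the beaker is at (240,180), the rod at (217,130), and the green ones at (189,178) and (253,148). I choose the clear beaker and the white stand, and check them in a close crop.

Run:
```python
from h import *
a=np.load('pics/t0.npz');W=world('top',a['d']);s=np.load('pics/s0.npz');S=world('scene',s['d'])
p=a['p'];q=s['p']
c=np.hstack([cv2.resize(p[175:275,95:215],(480,400),interpolation=2),cv2.resize(q[105:205,190:270],(320,400),interpolation=2)])
c2=cv2.resize(p[120:220,250:350],(400,400),interpolation=2)
cv2.imwrite('pics/c1.png',c[:,:,::-1]);cv2.imwrite('pics/c2.png',c2[:,:,::-1])
def st(W,m,l):
    X=W[m];print(l,len(X),'med',np.round(np.median(X,0),4),'lo',np.round(np.percentile(X,2,axis=0),4),'hi',np.round(np.percentile(X,98,axis=0),4))
def box(W,u0,u1,v0,v1,z0,z1):
    m=np.zeros(W.shape[:2],bool);m[v0:v1,u0:u1]=1;return m&(W[...,2]>z0)&(W[...,2]<z1)
st(W,box(W,118,158,203,235,.035,.055),'stand top');st(W,box(W,118,158,195,235,.06,.2),'rod top cam')
m=box(S,205,228,105,150,.07,.19);st(S,m,'rod scene')
for z in (.06,.08,.1,.12,.14,.16): st(S,box(S,205,228,105,155,z,z+.02),z)
for n,M,u0,u1,v0,v1 in(('beak',W,172,215,183,225),('sbeak',S,220,260,160,196)):
    for z0,z1 in((.005,.014),(.014,.022),(.03,.08),(.078,.092)): st(M,box(M,u0,u1,v0,v1,z0,z1),n+str(z0))
for l,z0,z1,r in(('lid',.075,.1,(255,340,125,182)),('bar',.075,.1,(275,332,180,205))):
    m=box(W,*r,z0,z1);st(W,m,l);print(cv2.minAreaRect(W[m][:,:2].astype(np.float32)*1000))
m=box(W,118,158,203,235,.035,.055);print(cv2.minAreaRect(W[m][:,:2].astype(np.float32)*1000))
```

```text
stand top 382 med [0.4674 0.3297 0.0446] lo [0.441  0.2973 0.0396] hi [0.499  0.3684 0.0494]
rod top cam 61 med [0.4696 0.331  0.1344] lo [0.4656 0.3288 0.0644] hi [0.4748 0.3368 0.176 ]
rod scene 436 med [0.4839 0.5211 0.1005] lo [0.4559 0.3264 0.071 ] hi [0.5353 0.5469 0.1667]
0.06 116 med [0.4817 0.5177 0.0705] lo [0.4543 0.3278 0.0602] hi [0.5346 0.5267 0.0797]
0.08 150 med [0.4861 0.5194 0.092 ] lo [0.4549 0.3274 0.0805] hi [0.5353 0.5434 0.0998]
0.1 166 med [0.4943 0.5386 0.1082] lo [0.4577 0.3291 0.1003] hi [0.5374 0.5488 0.1192]
0.12 29 med [0.4753 0.3339 0.1247] lo [0.4606 0.3247 0.1201] hi [0.5031 0.5444 0.1393]
0.14 15 med [0.476  0.331  0.1485] lo [0.4726 0.3264 0.1419] hi [0.4793 0.3357 0.1587]
0.16 15 med [0.476  0.3297 0.1673] lo [0.4722 0.3244 0.1603] hi [0.4799 0.3354 0.1753]
beak0.005 41 med [0.5034 0.1488 0.0093] lo [0.4705 0.1248 0.0051] hi [0.5795 0.203  0.0138]
beak0.014 217 med [0.5013 0.1524 0.0175] lo [0.4746 0.1269 0.0144] hi [0.5687 0.2175 0.0215]
beak0.03 297 med [0.5268 0.1802 0.0337] lo [0.4933 0.1398 0.03  ] hi [0.5559 0.2061 0.0764]
beak0.078 107 med [
[... 245 characters left out ...]
2 0.304  0.0213]
sbeak0.03 470 med [0.5267 0.1521 0.0604] lo [0.4945 0.1366 0.0315] hi [0.5592 0.2082 0.0787]
sbeak0.078 76 med [0.5243 0.1658 0.082 ] lo [0.4917 0.1353 0.0785] hi [0.5615 0.2022 0.0873]
lid 3674 med [ 0.6565 -0.1361  0.0862] lo [ 0.5845 -0.2313  0.082 ] hi [ 0.735  -0.0331  0.0905]
((656.4786376953125, -132.04669189453125), (170.56622314453125, 204.27186584472656), 7.429108142852783)
bar 560 med [ 0.5711 -0.1368  0.0878] lo [ 0.5218 -0.2221  0.0823] hi [ 0.5866 -0.0741  0.0935]
((553.1871948242188, -151.9399871826172), (67.12571716308594, 160.6506805419922), 1.025823712348938)
((470.3005065917969, 334.2547607421875), (71.53469848632812, 49.88011169433594), 71.37224578857422)
```

View pics/c1.png

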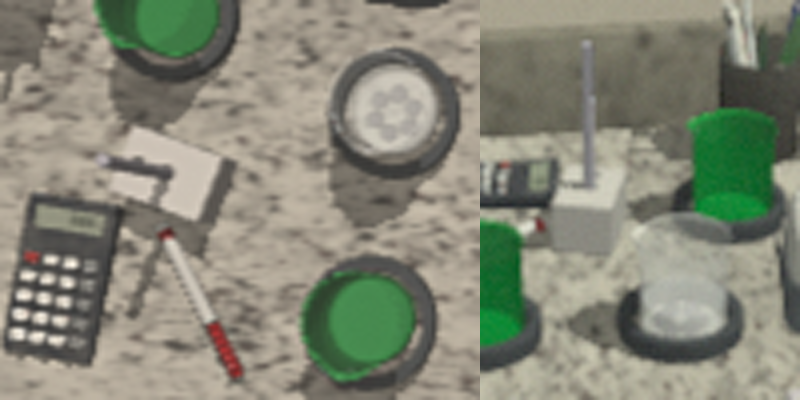

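View pics/c2.png

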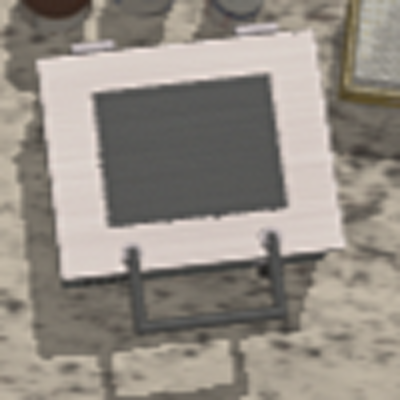

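The crop confirms the choice. The clear beaker holds six grey balls in a ring with an open centre, crop (395,110). The rod stands in the white stand, crop (168,172), and the marker beside it is red and white. The second crop shows the bar running from (140,325) to (285,312). Next I refine the positions with overlays.

```bash
cat >> h.py <<'E'
def rows(ws,pose=None,g=1):
    """world waypoints (x,y,z,yaw)-> rows relative to commanded pose (assumed tool down)"""
    if pose is None:
        s=readout.state();pose=(*s['ee_pos'],s['eef_rot'][2])
    x,y,z,w=pose
    for X,Y,Z,Wy in ws:
        dx,dy=X-x,Y-y;c,s=np.cos(w),np.sin(w)
        print(g,*np.round([100*(c*dx+s*dy),100*(s*dx-c*dy),100*(z-Z)],1),round(w-Wy,2))
E
python3 - <<'E'
from h import *
T=np.load('pics/t0.npz');W=world('top',T['d']);S=np.load('pics/s0.npz')
p=T['p'].astype(int)
m=np.zeros(p.shape[:2],bool);m[176:206,276:330]=1
m&=(W[...,2]>.08)&(W[...,2]<.1)&(p.sum(2)<330)
P=W[m];print(len(P))
# box yaw from lid rect, bar = front-most band
for yaw in (np.radians(7.4),):
    ex=np.array([np.cos(yaw),np.sin(yaw)]);ey=np.array([-ex[1],ex[0]])
    a=P[:,:2]@ex;b=P[:,:2]@ey;k=a<np.percentile(a,3)+.013
    print('bar x range',np.percentile(a,[2,98]),'y',np.percentile(b[k],[2,98]))
    f=np.polyfit(b[k],a[k],1);print('bar resid slope',f[0])
    mb=[np.median(a[k]),(np.percentile(b[k],2)+np.percentile(b[k],98))/2];bar=mb[0]*ex+mb[1]*ey;print('bar',bar,P[k,2].mean())
    L=(W[...,2]>.075)&(W[...,2]<.1);L[:125]=0;L[184:]=0;L[:,:255]=0;L[:,340:]=0
    Q=W[L];print('lid x',np.percentile(Q[:,:2]@ex,[1,99]),'y',np.percentile(Q[:,:2]@ey,[1,99]))
out=[]
rod=np.array([.473,.334]);bk=np.array([.524,.172])
th=np.linspace(0,2*np.pi,60)
for n,I,(u0,v0,w,h) in(('top',T['p'],(110,170,110,70)),('scene',S['p'],(190,100,80,110))):
    k=5 if n=='top' else 4
    c=cv2.resize(I[v0:v0+h,u0:u0+w],None,fx=k,fy=k,interpolation=cv2.INTER_CUBIC)[:,:,::-1].copy()
    d=lambda X:tuple(int(q) for q in (proj(n,X)-[u0,v0]+.5)*k)
    for z,r,col in((.018,.05,(0,255,255)),(.085,.0365,(0,0,255))):
        for t in th: cv2.circle(c,d([bk[0]+r*np.cos(t),bk[1]+r*np.sin(t),z]),1,col,-1)
    cv2.line(c,d([*rod,.045]),d([*rod,.175]),(0,0,255),1)
    out.append(c)
H=max(o.shape[0] for o in out)
c=np.hstack([cv2.copyMakeBorder(o,0,H-o.shape[0],0,0,0) for o in out]);print(c.shape)
c=cv2.resize(c,None,fx=.9,fy=.9) if c.shape[1]>800 else c
cv2.imwrite('pics/o1.png',c)
yw=1.69
rows([(.26,-.50,.24,.63),(.265,-.45,.25,.8),(.275,-.39,.25,.98),(.29,-.335,.25,1.16),(.31,-.28,.25,1.34),(.33,-.22,.25,1.5),(.35,-.16,.25,1.69),(.37,-.1,.25,1.69),(.39,-.045,.25,1.69),(.41,.01,.25,1.69),(.425,.065,.25,1.69),(.44,.12,.25,1.69)])
E
```

```text
257
bar x range [0.50154619 0.55927668] y [-0.26928926 -0.16180471]
bar resid slope -0.0039864355322215385
bar [ 0.52975313 -0.1485544 ] 0.09010384340362734
lid x [0.55066432 0.71283481] y [-0.31493715 -0.11552852]
(440, 870, 3)
1 2.0 -3.7 -1.8 -0.19
1 4.6 -8.0 -2.8 -0.36
1 8.0 -12.9 -2.8 -0.54
1 11.8 -17.3 -2.8 -0.72
1 15.9 -21.4 -2.8 -0.9
1 20.3 -25.9 -2.8 -1.06
1 24.7 -30.5 -2.8 -1.25
1 29.1 -35.0 -2.8 -1.25
1 33.3 -39.1 -2.8 -1.25
1 37.4 -43.2 -2.8 -1.25
1 41.2 -47.6 -2.8 -1.25
1 44.9 -51.9 -2.8 -1.25
```

View pics/o1.png

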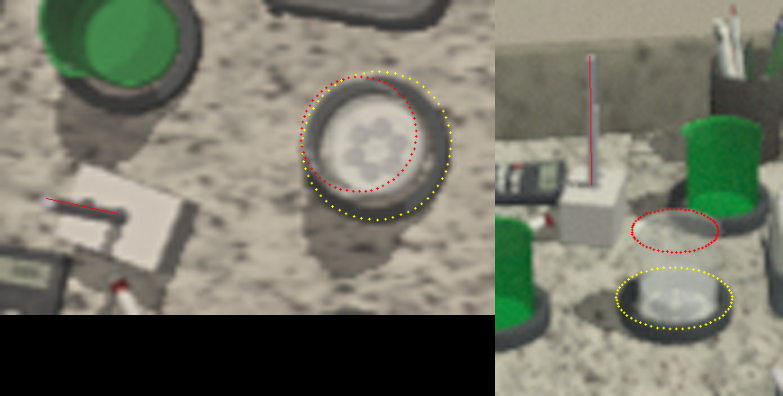

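The overlay fits: the beaker is at about (0.524, 0.172) and the rod at about (0.472, 0.333), each within 2–3 mm. The look-alike green beaker is at (120,35) in the overlay and is not used. I start the swing, clear of the microscope.

```bash
python3 -m handwheel '1 2 -3.7 -1.8 -0.18; 1 4.6 -8 -2.8 -0.36; 1 8 -12.9 -2.8 -0.54; 1 11.8 -17.3 -2.8 -0.72; 1 15.9 -21.4 -2.8 -0.9; 1 20.3 -25.9 -2.8 -1.06; 1 24.7 -30.5 -2.8 -1.25; 1 29.1 -35 -2.8 -1.25; 1 33.3 -39.1 -2.8 -1.25; 1 37.4 -43.2 -2.8 -1.25; 1 41.2 -47.6 -2.8 -1.25; 1 44.9 -51.9 -2.8 -1.25'
python3 - <<'E'
from h import *
rows([(.45,.18,.25,1.69),(.46,.235,.25,1.69),(.466,.29,.25,1.69),(.472,.333,.25,1.69),(.472,.333,.21,1.69),(.472,.333,.16,1.69),(.472,.333,.111,1.69)])
E
```

```text
clock: 1.6
ee_pos: [0.4402, 0.1221, 0.2503]
eef_rot: [-3.141, 0.0, 1.695]
wrist_force: [1.4, -0.7, -0.1]
gripper_width: 1.003
gripper_force: 0.0
1 5.6 1.7 0.0 0.01
1 11.0 3.4 0.0 0.01
1 16.3 4.6 0.0 0.01
1 20.5 5.8 0.0 0.01
1 20.5 5.8 4.0 0.01
1 20.5 5.8 9.0 0.01
1 20.5 5.8 13.9 0.01
```

```bash
python3 -m handwheel '1 5.6 1.7 0 0; 1 11 3.4 0 0; 1 16.3 4.6 0 0; 1 20.5 5.8 0 0; 1 20.5 5.8 2 0; 1 20.5 5.8 5 0; 1 20.5 5.8 5 0; 1 20.5 5.8 5 0'
python3 - <<'E'
from h import *
p,d=snap('top','t1');q,e=snap('scene','s1')
c=np.hstack([cv2.resize(p[180:260,90:190],(500,400),interpolation=2),cv2.resize(q[80:180,180:255],(300,400),interpolation=2)])
cv2.imwrite('pics/c3.png',c[:,:,::-1])
s=readout.state();x=s['ee_pos'];print(x,proj('top',x),proj('scene',x))
E
```

```text
clock: 2.6
ee_pos: [0.4725, 0.3306, 0.2016]
eef_rot: [3.141, -0.0, 1.695]
wrist_force: [-0.4, 0.9, 0.1]
gripper_width: 0.996
gripper_force: 0.0
[0.47287256 0.33076064 0.20246683] [117.11114412 212.9517012 ] [215.78068544 107.43820645]
```

View pics/c3.png

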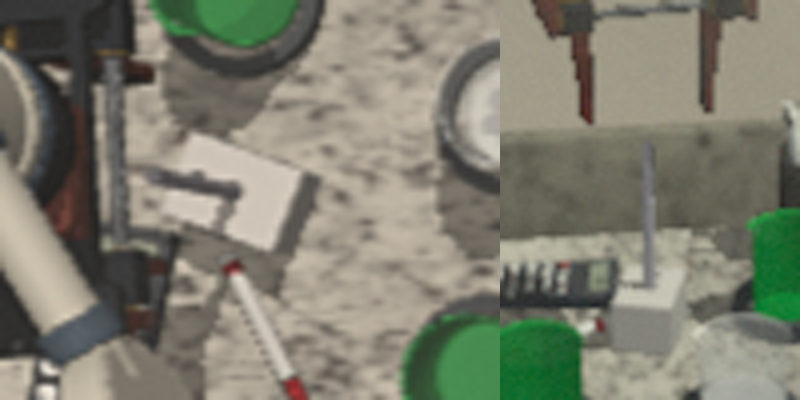

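The fingers straddle the rod: tips at crop (588,120) and (708,108), rod top at (649,147). I descend to TCP z of about 0.111 and grip.

```bash
python3 -m handwheel '1 0 0 4 0; 1 0 0 7 0; 1 0 0 9 0; 1 0 0 9 0; 0 0 0 9 0; 0 0 0 9 0; 0 0 0 9 0; 0 0 0 9 0; 0 0 0 9 0; 0 0 0 9 0'; python3 -m handwheel '0 0 0 -1 0; 0 0 0 -3 0; 0 0 0 -6 0; 0 0 0 -9 0; 0 0 0 -12 0; 0 0 0 -12 0; 0 0 0 -12 0'
python3 - <<'E'
from h import *
p,d=snap('top','t2');q,e=snap('scene','s2')
x=readout.state()['ee_pos'];S=world('scene',e)
print(x)
m=np.zeros(e.shape,bool);m[60:190,195:250]=1
m&=(abs(S[...,0]-x[0])<.04)&(abs(S[...,1]-x[1])<.03)
for z in np.arange(.09,.24,.02):
    k=m&(abs(S[...,2]-z)<.01);print(round(z,2),k.sum(),np.round(np.median(S[k],0),4) if k.sum() else '')
print(np.percentile(S[m][:,2],[0,1,2,5]))
rows([(.524,.172,x[2],1.695)])
E
```

```text
clock: 3.95
ee_pos: [0.4723, 0.3306, 0.1106]
eef_rot: [-3.141, 0.0, 1.695]
wrist_force: [-0.2, 0.5, 0.9]
gripper_width: 0.354
gripper_force: 0.0
clock: 4.82
ee_pos: [0.4722, 0.3306, 0.23]
eef_rot: [-3.141, 0.0, 1.695]
wrist_force: [-0.8, -0.9, -0.9]
gripper_width: 0.11
gripper_force: 30.0
[0.47191017 0.3303916  0.22880009]
0.09 9 [0.475  0.332  0.0951]
0.11 15 [0.4754 0.3319 0.1093]
0.13 14 [0.4726 0.3313 0.1299]
0.15 19 [0.4728 0.3322 0.1503]
0.17 18 [0.4732 0.3323 0.1716]
0.19 17 [0.4733 0.3299 0.1913]
0.21 17 [0.4735 0.3308 0.2121]
0.23 38 [0.4754 0.3248 0.2346]
[-0.00606474 -0.0026517  -0.00129731  0.00174433]
1 -16.4 3.2 0.0 -0.0
```

The grip finished during the lift, so I measure where the rod's lower end hangs.

Run:
```python
from h import *
q=np.load('pics/s2.npz');S=world('scene',q['d']);x=np.array([.472,.331])
m=(abs(S[...,0]-x[0]-.002)<.012)&(abs(S[...,1]-x[1])<.012)
for v in range(100,160):
    k=np.where(m[v])[0]
    if len(k): print(v,k.min(),k.max(),np.round(np.median(S[v,k],0),3),end=' | ')
b=q['p'][75:175,180:255];t=np.load('pics/t2.npz')['p'][180:260,90:190]
cv2.imwrite('pics/c4.png',np.hstack([cv2.resize(t,(500,400),interpolation=2),cv2.resize(b,(300,400),interpolation=2)])[:,:,::-1])
```

```text
100 216 220 [0.477 0.329 0.228] | 101 214 217 [0.473 0.332 0.223] | 102 215 217 [0.474 0.329 0.222] | 103 215 217 [0.474 0.331 0.217] | 104 215 217 [0.473 0.328 0.215] | 105 215 217 [0.473 0.327 0.212] | 106 215 217 [0.474 0.332 0.207] | 107 215 217 [0.474 0.331 0.204] | 108 215 217 [0.474 0.332 0.2  ] | 109 215 217 [0.473 0.328 0.199] | 110 215 217 [0.473 0.331 0.194] | 111 215 217 [0.473 0.329 0.191] | 112 215 217 [0.473 0.33  0.187] | 113 215 217 [0.473 0.331 0.184] | 114 215 217 [0.473 0.333 0.179] | 115 215 217 [0.473 0.33  0.177] | 116 215 217 [0.473 0.332 0.172] | 117 215 217 [0.473 0.332 0.169] | 118 215 217 [0.473 0.334 0.165] | 119 215 217 [0.473 0.332 0.162] | 120 215 217 [0.473 0.332 0.159] | 121 215 217 [0.472 0.333 0.154] | 122 215 217 [0.473 0.331 0.152] | 123 215 217 [0.472 0.333 0.148] | 124 215 217 [0.473 0.335 0.144] | 125 215 217 [0.472 0.33  0.142] | 126 215 217 [0.472 0.325 0.141] | 127 215 217 [0.472 0.328 0.136] | 128 215 217 [0.473 0.332 0.13 ] | 129 216 217 [0.474 0.333 0.126] | 130 216 217 [0.474 0.331 0.124] | 131 216 218 [0.475 0.326 0.123] | 132 216 218 [0.476 0.335 0.114] | 133 216 218 [0.475 0.33  0.113] | 134 216 218 [0.476 0.333 0.108] | 135 216 218 [0.475 0.332 0.105] | 136 216 218 [0.475 0.33  0.103] | 137 216 218 [0.475 0.329 0.099] | 138 216 218 [0.475 0.331 0.095] | 139 216 217 [0.474 0.333 0.09 ] | 149 216 216 [0.473 0.343 0.048] | 150 215 220 [0.479 0.34  0.045] | 151 214 220 [0.475 0.333 0.044] | 152 214 220 [0.474 0.327 0.044] | 153 214 219 [0.468 0.321 0.044] |
```

View pics/c4.png

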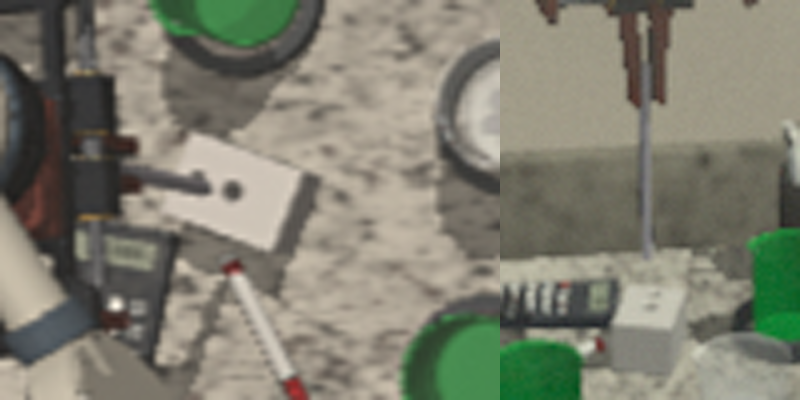

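The crop shows the rod held upright near its top: tip at crop (648,255), about 141 mm below the TCP. The stand hole at (232,190) is empty. I carry it over the beaker.

```bash
python3 -m handwheel '0 0 0 -2 0; 0 0 0 -4 0; 0 -2 0.5 -4 0; 0 -5 1 -4 0; 0 -8 1.6 -4 0; 0 -11 2.2 -4 0; 0 -14 2.8 -4 0; 0 -15.8 3.1 -4 0; 0 -16.6 3 -4 0; 0 -16.6 3 -4 0; 0 -16.6 3 -4 0; 0 -16.6 3 -4 0'
python3 - <<'E'
from h import *
p,d=snap('top','t3');q,e=snap('scene','s3')
x=readout.state()['ee_pos'];print(x)
S=world('scene',e);m=(abs(S[...,0]-x[0])<.015)&(abs(S[...,1]-x[1])<.02)
for z in np.arange(.12,.25,.02):
    k=m&(abs(S[...,2]-z)<.01);print(round(z,2),k.sum(),np.round(np.median(S[k],0),4) if k.sum() else '')
print(S[m&(S[...,2]>.1)][:,2].min())
th=np.linspace(0,2*np.pi,60);bk=[.524,.172];out=[]
for n,I,(u0,v0,w,h) in(('top',p,(150,170,80,80)),('scene',q,(205,110,80,80))):
    k=5
    c=cv2.resize(I[v0:v0+h,u0:u0+w],None,fx=k,fy=k,interpolation=2)[:,:,::-1].copy()
    dd=lambda X:tuple(int(a) for a in (proj(n,X)-[u0,v0]+.5)*k)
    for z,r in((.018,.05),(.085,.0365)):
        for t in th: cv2.circle(c,dd([bk[0]+r*np.cos(t),bk[1]+r*np.sin(t),z]),1,(0,0,255),-1)
    tip=x+[.002,.003,-.141];cv2.circle(c,dd(tip),3,(255,0,0),1);cv2.line(c,dd(tip),dd(tip-[0,0,.11]),(255,255,0),1)
    out.append(c)
cv2.imwrite('pics/c5.png',np.hstack(out))
E
```

```text
clock: 6.42
ee_pos: [0.5225, 0.1704, 0.2707]
eef_rot: [3.142, -0.0, 1.696]
wrist_force: [1.0, -0.1, -1.5]
gripper_width: 0.107
gripper_force: 30.0
[0.52253797 0.17022374 0.27066638]
0.12 0 
0.14 15 [0.5242 0.1712 0.1417]
0.16 20 [0.5243 0.1712 0.1598]
0.18 16 [0.5239 0.17   0.1812]
0.2 20 [0.5242 0.1702 0.2002]
0.22 19 [0.524  0.1712 0.22  ]
0.24 18 [0.5234 0.1694 0.2399]
0.13065842137038203
```

View pics/c5.png

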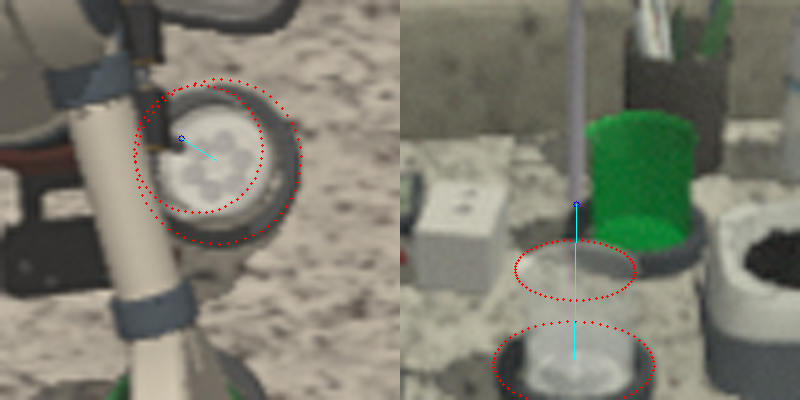

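The rod is centred over the beaker: the predicted tip at crop (577,203) coincides with the real one. I lower it into the gap in the middle of the ball ring.

```bash
python3 -m handwheel '0 -0.1 0 3 0; 0 -0.1 0 6 0; 0 -0.1 0 8 0; 0 -0.1 0 9.5 0; 0 -0.1 0 10.5 0; 0 -0.1 0 11.2 0; 0 -0.1 0 11.6 0; 0 -0.1 0 11.6 0'; python3 -m handwheel '0 0 0 0.2 0; 0 0 0 0.4 0; 0 0 0 0.4 0'
python3 -m handwheel '0 0 0 0.2 0;0 0 0 0.2 0; 0 0 0 0.2 0'; python3 -m handwheel '0 0 0 0.2 0;0 0 0 0.2 0; 0 0 0 0.2 0'
```

```text
clock: 7.52
ee_pos: [0.5229, 0.1687, 0.1548]
eef_rot: [3.141, -0.0, 1.695]
wrist_force: [0.8, -0.4, -1.3]
gripper_width: 0.107
gripper_force: 30.0
clock: 7.9
ee_pos: [0.5227, 0.1686, 0.1505]
eef_rot: [-3.141, 0.0, 1.695]
wrist_force: [-0.1, -0.5, -1.5]
gripper_width: 0.106
gripper_force: 30.0
clock: 8.28
ee_pos: [0.5228, 0.1686, 0.1486]
eef_rot: [-3.142, -0.0, 1.695]
wrist_force: [-0.9, 0.3, -0.5]
gripper_width: 0.104
gripper_force: 30.0
clock: 8.65
ee_pos: [0.5228, 0.1687, 0.1466]
eef_rot: [-3.142, -0.0, 1.695]
wrist_force: [-0.1, 0.2, -1.5]
gripper_width: 0.108
gripper_force: 30.0
```

```bash
python3 -m handwheel '0 0 0 0.2 0; 0 0 0 0.2 0; 0 0 0 0.2 0'; python3 -m handwheel '0 0 0 0.1 0;0 0 0 0.1 0'; python3 -m handwheel '0 0 0 0.1 0;0 0 0 0.1 0'
```

```text
clock: 9.02
ee_pos: [0.5228, 0.1686, 0.1446]
eef_rot: [-3.141, -0.0, 1.695]
wrist_force: [-0.1, 0.3, -1.3]
gripper_width: 0.109
gripper_force: 30.0
clock: 9.28
ee_pos: [0.5228, 0.1686, 0.1435]
eef_rot: [-3.141, 0.0, 1.695]
wrist_force: [0.0, 0.1, -0.3]
gripper_width: 0.11
gripper_force: 30.0
clock: 9.52
ee_pos: [0.5227, 0.1686, 0.1425]
eef_rot: [-3.141, 0.0, 1.695]
wrist_force: [0.3, 0.2, -0.9]
gripper_width: 0.105
gripper_force: 30.0
```

```bash
for i in 1 2 3; do python3 -m handwheel '0 0 0 0.1 0;0 0 0 0.1 0' | sed -n '2p;4p'; done
```

```text
ee_pos: [0.523, 0.1687, 0.1421]
wrist_force: [-1.7, 0.3, 1.1]
ee_pos: [0.5232, 0.1688, 0.1421]
wrist_force: [-0.2, -1.3, 6.1]
ee_pos: [0.5235, 0.1689, 0.1421]
wrist_force: [-1.0, 0.7, 8.1]
```

Floor contact is at TCP z ≈ 0.142. I lift the tip about 3 mm off the floor and spiral out.

```bash
python3 -m handwheel '0 0.3 0 -0.6 0; 0 0.43 0.25 -0.6 0; 0 0.35 0.61 -0.6 0; 0 0 0.9 -0.6 0; 0 -0.5 0.87 -0.6 0; 0 -0.95 0.55 -0.6 0; 0 -1.2 0 -0.6 0; 0 -1.13 -0.65 -0.6 0; 0 -0.65 -1.13 -0.6 0; 0 0 -1.3 -0.6 0; 0 0.65 -1.13 -0.6 0; 0 1.13 -0.65 -0.6 0'
python3 -m handwheel '0 0.17 0.65 0 0; 0 0 1.3 0 0; 0 -0.48 1.78 0 0; 0 -1.13 1.95 0 0; 0 -1.78 1.78 0 0; 0 -2.26 1.3 0 0; 0 -2.43 0.65 0 0; 0 -2.26 0 0 0; 0 -1.78 -0.48 0 0; 0 -1.13 -0.65 0 0; 0 -0.48 -0.48 0 0; 0 0 0 0 0'
python3 - <<'E'
from h import *
p,d=snap('top','t4');q,e=snap('scene','s4')
x=readout.state()['ee_pos'];S=world('scene',e);m=(abs(S[...,0]-x[0])<.02)&(abs(S[...,1]-x[1])<.025)
for z in np.arange(.08,.15,.01):
    k=m&(abs(S[...,2]-z)<.005);print(round(z,2),k.sum(),np.round(np.median(S[k],0),4) if k.sum() else '')
c=np.hstack([cv2.resize(I[v:v+60,u:u+60],(400,400),interpolation=2) for I,u,v in((p,162,175),(q,210,145))])
cv2.imwrite('pics/c6.png',c[:,:,::-1])
E
```

```text
clock: 11.78
ee_pos: [0.5149, 0.1789, 0.1456]
eef_rot: [-3.141, 0.002, 1.695]
wrist_force: [2.2, -1.6, -0.2]
gripper_width: 0.101
gripper_force: 30.0
clock: 13.28
ee_pos: [0.5147, 0.1789, 0.1456]
eef_rot: [-3.14, 0.002, 1.695]
wrist_force: [0.3, -2.9, 0.2]
gripper_width: 0.101
gripper_force: 30.0
0.08 28 [0.5051 0.1874 0.0798]
0.09 15 [0.5165 0.1808 0.0876]
0.1 8 [0.5155 0.1785 0.0985]
0.11 9 [0.5171 0.1803 0.109 ]
0.12 7 [0.5175 0.1803 0.1191]
0.13 11 [0.5169 0.1783 0.13  ]
0.14 9 [0.5169 0.1792 0.1396]
```

View pics/c6.png

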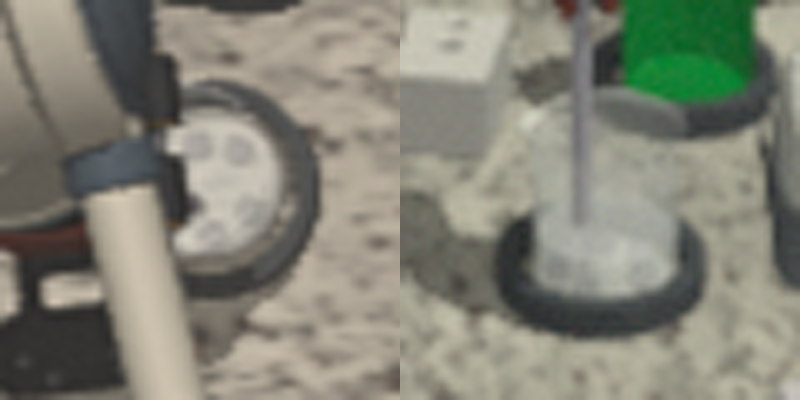

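The balls have spread out: top crop (200,145), (240,150), (248,208), (212,235), with the rod among them. I do two more turns.

```bash
python3 -m handwheel '0 0.17 0.65 0 0; 0 0 1.3 0 0; 0 -0.48 1.78 0 0; 0 -1.13 1.95 0 0; 0 -1.78 1.78 0 0; 0 -2.26 1.3 0 0; 0 -2.43 0.65 0 0; 0 -2.26 0 0 0; 0 -1.78 -0.48 0 0; 0 -1.13 -0.65 0 0; 0 -0.48 -0.48 0 0; 0 0 0 0 0'
python3 -m handwheel '0 0.17 0.65 0 0; 0 0 1.3 0 0; 0 -0.48 1.78 0 0; 0 -1.13 1.95 0 0; 0 -1.78 1.78 0 0; 0 -2.26 1.3 0 0; 0 -2.43 0.65 0 0; 0 -2.26 0 0 0; 0 -1.78 -0.48 0 0; 0 -1.13 -0.65 0 0; 0 -0.48 -0.48 0 0; 0 0 0 0 0'
python3 - <<'E'
from h import *
pr=lambda X:(proj('scene',X)-[210,145]+.5)*400/60+[400,0]
for z in(.0065,.02,.04):print(pr([.5169,.1819,z]))
s=np.load('pics/s4.npz')['p'];r=s[145:205,210:270].astype(int)
for v in range(20,48):print(v,r[v,20:36].sum(1)//3)
E
```

```text
clock: 14.88
ee_pos: [0.5146, 0.1791, 0.1455]
eef_rot: [-3.14, 0.001, 1.695]
wrist_force: [-0.4, -3.3, 0.1]
gripper_width: 0.104
gripper_force: 30.0
clock: 16.38
ee_pos: [0.5149, 0.1792, 0.1455]
eef_rot: [-3.141, 0.001, 1.695]
wrist_force: [1.3, -1.0, -0.9]
gripper_width: 0.104
gripper_force: 30.0
[580.12788863 261.67634411]
[580.33256685 237.37828202]
[580.63952956 200.93767262]
20 [167 169 169 166 163 140 115 128 138 142 144 150 149 145 142 139]
21 [160 167 163 159 158 143 114 127 141 145 153 152 158 155 156 156]
22 [158 158 159 155 148 137 116 128 143 157 161 157 151 151 156 154]
23 [160 159 162 157 153 141 120 129 146 161 165 159 150 147 151 153]
24 [160 162 162 161 160 148 125 133 145 160 163 159 153 152 151 143]
25 [159 161 160 162 165 153 130 136 147 159 160 158 156 158 156 152]
26 [155 162 163 167 168 154 130 139 148 154 160 159 159 161 164 163]
27 [153 163 164 167 169 152 128 139 151 157 162 164 162 161 162 163]
28 [153 160 164 167 167 155 130 137 152 165 171 168 163 164 165 163]
29 [150 162 164 166 165 155 130 137 155 168 171 170 166 168 169 170]
30 [147 148 153 162 166 155
[... 466 characters left out ...]
0 152 158 169 173 172 170 168 171 171 176 186 190 181 180]
38 [112 141 142 144 152 162 171 169 170 176 178 182 189 189 181 180]
39 [121 139 135 133 136 148 157 153 164 172 182 182 187 183 174 166]
40 [123 138 131 133 134 144 151 150 158 167 173 176 177 177 167 154]
41 [119 144 133 135 137 145 148 146 151 157 168 172 174 170 162 162]
42 [ 97 126 138 141 145 151 144 142 141 148 165 169 170 174 162 158]
43 [ 81  95 108 116 131 142 133 141 140 148 161 169 170 173 166 145]
44 [ 65  69  75  78  97 103 104 111 116 121 129 134 131 128 122 107]
45 [51 58 64 65 69 74 76 79 82 84 87 87 85 77 77 74]
46 [51 54 52 56 58 62 63 64 65 67 65 67 68 70 68 69]
47 [48 51 50 57 50 56 54 55 56 56 52 55 54 59 63 64]
```

The rod seems to vanish visually above the floor, so I check this against the depth and the top view.

Run:
```python
from h import *
q,e=snap('scene','s5');p,d=snap('top','t5');S=world('scene',e)
for v in range(160,192,2):print(v,[tuple(np.round(S[v,u],3)) for u in(235,237,239)])
x=readout.state()['ee_pos'];tip=[x[0]+.002,x[1]+.003,.0065]
pt=(proj('top',tip)-[162,175]+.5)*400/60;print(pt,(proj('top',[tip[0],tip[1],.1])-[162,175]+.5)*400/60)
print('floor ctr',(proj('top',[.524,.172,.003])-[162,175]+.5)*400/60)
ps=(proj('scene',tip)-[210,145]+.5)*400/60+[400,0];print(ps)
c=np.hstack([cv2.resize(I[v:v+60,u:u+60],(400,400),interpolation=2) for I,u,v in((p,162,175),(q,210,145))])
c=np.clip((c.astype(float)-60)*1.7,0,255).astype(np.uint8)
cv2.imwrite('pics/c7.png',c[:,:,::-1])
```

```text
160 [(np.float64(0.514), np.float64(0.198), np.float64(0.083)), (np.float64(0.517), np.float64(0.178), np.float64(0.095)), (np.float64(0.528), np.float64(0.204), np.float64(0.079))]
162 [(np.float64(0.514), np.float64(0.199), np.float64(0.076)), (np.float64(0.517), np.float64(0.179), np.float64(0.087)), (np.float64(0.528), np.float64(0.204), np.float64(0.072))]
164 [(np.float64(0.515), np.float64(0.205), np.float64(0.065)), (np.float64(0.517), np.float64(0.176), np.float64(0.081)), (np.float64(0.528), np.float64(0.204), np.float64(0.064))]
166 [(np.float64(0.514), np.float64(0.199), np.float64(0.061)), (np.float64(0.517), np.float64(0.178), np.float64(0.073)), (np.float64(0.528), np.float64(0.206), np.float64(0.056))]
168 [(np.float64(0.516), np.float64(0.207), np.float64(0.049)), (np.float64(0.517), np.float64(0.174), np.float64(0.069)), (np.float64(0.528), np.float64(0.201), np.float64(0.052))]
170 [(np.float64(0.506), np.float64(0.148), np.float64(0.077)), (np.float64(0.51), np.float64(0.136), np.float64(0.084)), (np.float64(0.517), np.float64(0.139), np.float64(0.082))]
172 [(np.
[... 1225 characters left out ...]
.float64(0.143), np.float64(0.03))]
186 [(np.float64(0.507), np.float64(0.149), np.float64(0.02)), (np.float64(0.511), np.float64(0.139), np.float64(0.026)), (np.float64(0.518), np.float64(0.143), np.float64(0.022))]
188 [(np.float64(0.507), np.float64(0.15), np.float64(0.012)), (np.float64(0.512), np.float64(0.144), np.float64(0.015)), (np.float64(0.519), np.float64(0.146), np.float64(0.013))]
190 [(np.float64(0.504), np.float64(0.129), np.float64(0.018)), (np.float64(0.51), np.float64(0.131), np.float64(0.017)), (np.float64(0.516), np.float64(0.129), np.float64(0.018))]
[191.72950492 198.97280626] [152.46818973 177.13587223]
floor ctr [216.79586908 185.19972717]
[580.26227057 260.84434339]
```

View pics/c7.png

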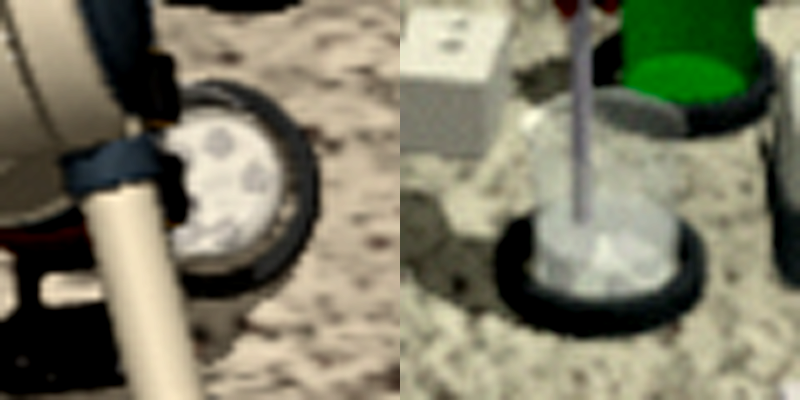

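The balls have shifted again: top crop (218,140) and (256,180), with the rod partly hidden behind the front glass. The stirring works. Next I lean the rod on the +y rim so it stays put when released, pivoting it in the pads.

```bash
python3 -m handwheel '0 0.3 0.2 0 0; 0 0.6 0.45 0 0; 0 1 0.65 0 0; 0 1.5 0.65 0 0; 0 1.9 0.65 0.1 0; 0 2.2 0.65 0.1 0; 0 2.4 0.65 0.2 0; 0 2.4 0.65 0.2 0'; python3 -m handwheel '0 0.3 0 0.1 0; 0 0.6 0 0.2 0; 0 0.9 0 0.4 0; 0 1.2 0 0.6 0; 0 1.2 0 0.6 0'
python3 - <<'E'
from h import *
q,e=snap('scene','s6');x=readout.state()['ee_pos'];S=world('scene',e);print(x)
m=(abs(S[...,0]-x[0])<.02)&(abs(S[...,1]-x[1]+.02)<.04)
for z in np.arange(.08,.16,.01):
    k=m&(abs(S[...,2]-z)<.005);print(round(z,2),k.sum(),np.round(np.median(S[k],0),4) if k.sum() else '')
E
```

```text
clock: 17.48
ee_pos: [0.5184, 0.2038, 0.1438]
eef_rot: [3.141, -0.0, 1.695]
wrist_force: [-1.7, -2.2, -0.4]
gripper_width: 0.107
gripper_force: 30.0
clock: 18.1
ee_pos: [0.5173, 0.2163, 0.1389]
eef_rot: [3.14, -0.001, 1.695]
wrist_force: [-1.2, -2.3, 5.7]
gripper_width: 0.105
gripper_force: 30.0
[0.51728493 0.21626273 0.13891316]
0.08 42 [0.5169 0.1982 0.0795]
0.09 13 [0.5183 0.1977 0.0898]
0.1 11 [0.5202 0.1996 0.1008]
0.11 9 [0.5214 0.2038 0.1118]
0.12 10 [0.5214 0.2064 0.121 ]
0.13 12 [0.5203 0.2093 0.1317]
0.14 18 [0.5183 0.2073 0.1422]
0.15 33 [0.5187 0.2081 0.15  ]
```

```bash
python3 -m handwheel '0 0.2 0 -0.3 0; 0 0.4 0 -0.3 0; 0 0.7 0 -0.1 0; 0 1 0 0.2 0; 0 1 0 0.2 0'
python3 - <<'E'
from h import *
q,e=snap('scene','s7');p,d=snap('top','t7');x=readout.state()['ee_pos'];S=world('scene',e);print(x)
m=(abs(S[...,0]-x[0])<.02)&(abs(S[...,1]-x[1]+.02)<.04)
for z in np.arange(.08,.16,.01):
    k=m&(abs(S[...,2]-z)<.005);print(round(z,2),k.sum(),np.round(np.median(S[k],0),4) if k.sum() else '')
E
```

```text
clock: 18.77
ee_pos: [0.5158, 0.2257, 0.1353]
eef_rot: [3.141, -0.0, 1.695]
wrist_force: [0.4, -4.1, 1.4]
gripper_width: 0.108
gripper_force: 30.0
[0.51577164 0.22563637 0.1353416 ]
0.08 38 [0.5117 0.1976 0.0808]
0.09 14 [0.5212 0.1993 0.0886]
0.1 11 [0.5206 0.2007 0.1002]
0.11 11 [0.5209 0.2022 0.1124]
0.12 8 [0.5182 0.2087 0.1184]
0.13 13 [0.5187 0.2106 0.1282]
0.14 32 [0.5167 0.2167 0.1409]
0.15 32 [0.5184 0.218  0.1508]
```

```bash
python3 -m handwheel '0 0.3 0 0.05 0; 0 0.6 0 0.2 0; 0 0.9 0 0.4 0; 0 1.1 0 0.6 0; 0 1.1 0 0.6 0; 0 1.1 0 0.6 0'
python3 - <<'E'
from h import *
q,e=snap('scene','s8');p,d=snap('top','t8');x=readout.state()['ee_pos'];S=world('scene',e);print(x)
m=(abs(S[...,0]-x[0])<.02)&(abs(S[...,1]-x[1]+.02)<.04)
for z in np.arange(.08,.16,.01):
    k=m&(abs(S[...,2]-z)<.005);print(round(z,2),k.sum(),np.round(np.median(S[k],0),4) if k.sum() else '')
E
```

```text
clock: 19.62
ee_pos: [0.5143, 0.2367, 0.1297]
eef_rot: [3.142, -0.001, 1.695]
wrist_force: [0.3, -2.6, 4.3]
gripper_width: 0.102
gripper_force: 30.0
[0.51430473 0.23664276 0.12968004]
0.08 45 [0.5173 0.1977 0.0816]
0.09 11 [0.5214 0.2006 0.0897]
0.1 10 [0.5208 0.2048 0.0997]
0.11 11 [0.5183 0.2102 0.1093]
0.12 15 [0.5195 0.2162 0.1202]
0.13 20 [0.5184 0.2229 0.1334]
0.14 31 [0.5147 0.2247 0.1396]
0.15 34 [0.5157 0.2297 0.1496]
```

The rod now leans at about 27° with its tip on the floor. I release it and rise.

```bash
python3 -m handwheel '0.3 0 0 0 0; 0.3 0 0 0 0; 0.3 0 0 0 0; 0.5 0 0 0 0; 0.5 0 0 0 0; 0.5 0 0 0 0'; python3 -m handwheel '0.5 0 0 -2 0; 0.5 0 0 -5 0; 0.5 0 0 -9 0; 0.5 0 0 -12 0; 0.5 0 0 -13 0; 0.5 0 0 -13 0'
python3 - <<'E'
from h import *
q,e=snap('scene','s9');p,d=snap('top','t9')
c=np.hstack([cv2.resize(I[v:v+80,u:u+80],(400,400),interpolation=2) for I,u,v in((p,145,165),(q,200,115))])
cv2.imwrite('pics/c9.png',c[:,:,::-1]);print(readout.state()['ee_pos'])
E
```

```text
clock: 20.48
ee_pos: [0.5144, 0.2364, 0.1297]
eef_rot: [3.142, -0.0, 1.695]
wrist_force: [0.2, -0.3, -0.6]
gripper_width: 0.498
gripper_force: 0.0
clock: 21.22
ee_pos: [0.5146, 0.2365, 0.2604]
eef_rot: [3.14, -0.0, 1.695]
wrist_force: [-0.7, -0.5, -0.5]
gripper_width: 0.499
gripper_force: 0.0
[0.51406086 0.23630716 0.25818583]
```

View pics/c9.png

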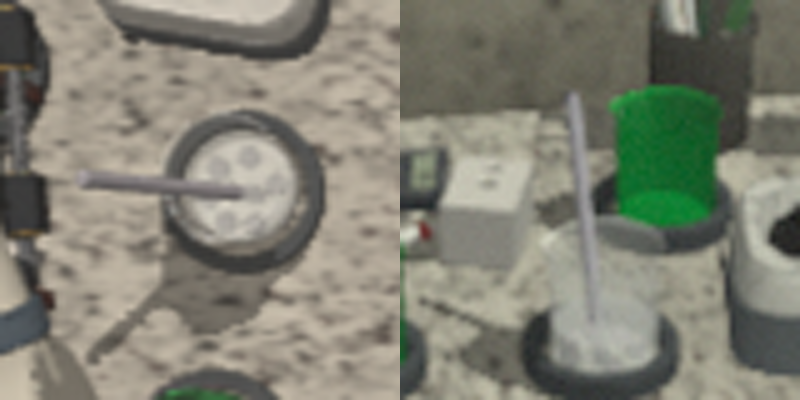

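The picture shows the rod leaning on the beaker rim, from top crop (85,178) to (235,190), with the balls still inside. Next I measure the bar with both cameras, numbers only, as my picture budget is used up.

Run:
```python
from h import *
ex=np.array([np.cos(.129),np.sin(.129)]);ey=np.array([-ex[1],ex[0]])
for n,f in(('scene','s9'),('top','t9')):
    D=np.load(f'pics/{f}.npz');W=world(n,D['d']);a=W[...,:2]@ex;b=W[...,:2]@ey;z=W[...,2]
    lid=(a>.545)&(a<.73)&(b>-.33)&(b<-.1)&(z>.07)&(z<.1)
    A=W[lid];pl=np.c_[A[:,:2],np.ones(len(A))];cf=np.linalg.lstsq(pl,A[:,2],rcond=None)[0]
    print(n,'lid n',lid.sum(),'z',np.median(z[lid]),'slopes',cf[:2],'a',np.percentile(a[lid],[1,99]),'b',np.percentile(b[lid],[1,99]),cv2.minAreaRect(A[:,:2].astype(np.float32)*1000))
    for lo in np.arange(.49,.55,.005):
        k=(a>lo)&(a<lo+.005)&(b>-.28)&(b<-.15)&(z>.06)&(z<.11);print(round(lo,3),k.sum(),end='; ')
    k=(a>.492)&(a<.52)&(b>-.275)&(b<-.155)&(z>.07)&(z<.105)
    print('\nbar',k.sum(),np.median(a[k]),np.percentile(b[k],[1,99]),np.median(z[k]),'slope',np.polyfit(b[k],a[k],1)[0])
```

```text
scene lid n 3388 z 0.08642738813272907 slopes [0.00093602 0.01587799] a [0.55071214 0.71697846] b [-0.31916011 -0.11870282] ((656.21533203125, -132.54461669921875), (177.57093811035156, 211.53179931640625), 7.701820373535156)
0.49 0; 0.495 0; 0.5 2; 0.505 73; 0.51 46; 0.515 14; 0.52 19; 0.525 14; 0.53 17; 0.535 15; 0.54 12; 0.545 17; 0.55 126; 
bar 135 0.5091916291528816 [-0.2725265  -0.16446707] 0.08969931884541181 slope -0.006238126539958861
top lid n 3990 z 0.08624416117179529 slopes [-0.00284909 -0.00026788] a [0.5475091  0.71225531] b [-0.31482295 -0.11529923] ((655.067138671875, -132.18930053710938), (174.21705627441406, 204.0914764404297), 7.583010673522949)
0.49 0; 0.495 0; 0.5 55; 0.505 67; 0.51 24; 0.515 11; 0.52 12; 0.525 12; 0.53 13; 0.535 12; 0.54 11; 0.545 66; 0.55 79; 
bar 157 0.5067537237196993 [-0.26991085 -0.1614542 ] 0.08984564062790593 slope -0.004911016876637727
```

Run:
```python
from h import *
rows([(.5327,-.1497,.18,1.698),(.5327,-.1497,.068,1.698)])
```

```text
1 -38.5 -2.9 7.8 -0.0
1 -38.5 -2.9 19.0 -0.0
```

```bash
python3 -m handwheel '0.36 -3 -0.2 0 0; 0.36 -8 -0.6 0 0; 0.36 -13 -1 0 0; 0.36 -18 -1.4 0 0; 0.36 -23 -1.8 0 0; 0.36 -28 -2.1 0 0; 0.36 -33 -2.5 0 0; 0.36 -37 -2.8 2 0; 0.36 -38.5 -2.9 5 0; 0.36 -38.5 -2.9 8 0; 0.36 -38.5 -2.9 8 0; 0.36 -38.5 -2.9 8 0'
python3 - <<'E'
from h import *
ex=np.array([np.cos(.129),np.sin(.129)]);ey=np.array([-ex[1],ex[0]])
q,e=snap('scene','s10');W=world('scene',e);x=readout.state()['ee_pos'];print(x,x[:2]@ex,x[:2]@ey)
a=W[...,:2]@ex;b=W[...,:2]@ey;z=W[...,2]
# finger tips just above TCP height
for h in(.185,.195,.205):
    k=(abs(a-x[:2]@ex)<.06)&(abs(b-x[:2]@ey)<.03)&(abs(z-h)<.005)
    print(h,k.sum(),np.round(np.sort(a[k])[::max(1,k.sum()//14)],3))
rows([(.5327,-.1497,.068,1.695)])
E
```

```text
clock: 22.82
ee_pos: [0.5332, -0.149, 0.1801]
eef_rot: [-3.142, -0.0, 1.695]
wrist_force: [0.1, 0.2, 1.1]
gripper_width: 0.357
gripper_force: 0.0
[ 0.53358159 -0.14902196  0.18095252] 0.5099775181956593 -0.21642501759655916
0.185 37 [0.486 0.487 0.487 0.488 0.489 0.49  0.492 0.493 0.527 0.527 0.527 0.528
 0.528 0.528 0.53  0.53  0.532 0.534 0.535]
0.195 45 [0.486 0.487 0.487 0.488 0.49  0.491 0.493 0.494 0.527 0.527 0.528 0.529
 0.531 0.532 0.535]
0.205 45 [0.485 0.486 0.487 0.488 0.489 0.491 0.494 0.527 0.527 0.528 0.528 0.529
 0.53  0.533 0.535]
1 -0.1 -0.1 11.3 0.0
```

The finger gap is centred at 0.5105 along the box axis and the bar at about 0.509. I descend and grip, giving the fingers enough time to close.

```bash
python3 -m handwheel '0.36 0 0 4 0; 0.36 0 0 7 0; 0.36 0 0 9.5 0; 0.36 0 0 11.2 0; 0.36 0 0 11.2 0; 0.36 0 0 11.2 0; 0 0 0 11.2 0; 0 0 0 11.2 0; 0 0 0 11.2 0; 0 0 0 11.2 0; 0 0 0 11.2 0; 0 0 0 11.2 0'
python3 - <<'E'
from h import *
s=readout.state();x=s['ee_pos'];yaw=s['eef_rot'][2]
# tool -y... closing axis y=(sin yaw,-cos yaw) ~ box +x. bar arc about hinge: shift along tool y (cm), up -> -z
r=np.hypot(.204,.006);p0=np.arctan2(.006,.204)
for A in range(0,54,4):
    t=np.radians(A)+p0;print(A,'y',round(100*(.204-r*np.cos(t)),2),'z',round(-100*(r*np.sin(t)-.006),2))
t=np.radians(50)+p0;print(50,100*(.204-r*np.cos(t)),-100*(r*np.sin(t)-.006));print(x)
E
```

```text
clock: 24.38
ee_pos: [0.5322, -0.1495, 0.0683]
eef_rot: [-3.139, 0.0, 1.695]
wrist_force: [-6.3, -0.2, 4.5]
gripper_width: 0.103
gripper_force: 30.0
0 y 0.0 z -0.0
4 y 0.09 z -1.42
8 y 0.28 z -2.83
12 y 0.57 z -4.23
16 y 0.96 z -5.6
20 y 1.44 z -6.94
24 y 2.01 z -8.25
28 y 2.67 z -9.51
32 y 3.42 z -10.72
36 y 4.25 z -11.88
40 y 5.16 z -12.97
44 y 6.14 z -14.0
48 y 7.2 z -14.96
52 y 8.31 z -15.84
50 7.746759428265982 -15.412979205439074
[ 0.53217857 -0.14949198  0.06828536]
```

```bash
python3 -m handwheel '0 0 0.05 -0.7 0; 0 0 0.1 -1.4 0; 0 0 0.3 -2.8 0; 0 0 0.6 -4.2 0; 0 0 1 -5.6 0; 0 0 1.4 -6.9 0; 0 0 2 -8.2 0; 0 0 2.7 -9.5 0; 0 0 3 -10.1 0; 0 0 3 -10.1 0'
python3 - <<'E'
from h import *
ex=np.array([np.cos(.129),np.sin(.129)]);ey=np.array([-ex[1],ex[0]])
for n in('scene','top'):
    q,e=snap(n,n+'l1');W=world(n,e);a=W[...,:2]@ex;b=W[...,:2]@ey;z=W[...,2]
    k=(a>.56)&(a<.70)&(b>-.315)&(b<-.12)&(z>.085)&(z<.26)
    aa,zz=a[k],z[k]
    for _ in range(4):
        f=np.polyfit(aa,zz,1);r=abs(zz-np.polyval(f,aa));aa,zz=aa[r<max(.006,np.median(r)*2)],zz[r<max(.006,np.median(r)*2)]
    print(n,len(aa),'lid deg',np.degrees(np.arctan(-f[0])),'z at .713',np.polyval(f,.713))
print(readout.state()['ee_pos'],readout.state()['gripper_width'])
E
```

```text
clock: 25.62
ee_pos: [0.5614, -0.1456, 0.1704]
eef_rot: [-3.138, -0.0, 1.694]
wrist_force: [-12.4, -0.3, 3.5]
gripper_width: 0.108
gripper_force: 30.0
scene 1182 lid deg 29.815457042552072 z at .713 0.08850496324213986
top 1017 lid deg 29.427789555561727 z at .713 0.0856944115542832
[ 0.56109172 -0.14569534  0.16986545] 0.1059624365989724
```

The lid measures about 29.6°, as planned. I continue to 50°, with slightly less inward shift to relieve the sideways force.

```bash
python3 -m handwheel '0 0 0.2 -0.6 0; 0 0 0.6 -1.2 0; 0 0 1 -1.8 0; 0 0 1.95 -2.9 0; 0 0 2.95 -3.9 0; 0 0 4 -4.85 0; 0 0 4.25 -5.1 0; 0 0 4.55 -5.3 0; 0 0 4.55 -5.3 0; 0 0 4.55 -5.3 0; 0 0 4.55 -5.3 0'
cat > m.py <<'E'
from h import *
ex=np.array([np.cos(.129),np.sin(.129)]);ey=np.array([-ex[1],ex[0]])
for n in('scene','top'):
    q,e=snap(n,n+'l2');W=world(n,e);a=W[...,:2]@ex;b=W[...,:2]@ey;z=W[...,2]
    k=(a>.60)&(a<.705)&(b>-.315)&(b<-.12)&(z>.085)&(z<.26)
    aa,zz=a[k],z[k]
    for _ in range(6):
        f=np.polyfit(aa,zz,1);r=abs(zz-np.polyval(f,aa));g=r<max(.006,np.median(r)*2);aa,zz=aa[g],zz[g]
    print(n,len(aa),'lid deg',np.degrees(np.arctan(-f[0])),'z at .713',np.polyval(f,.713))
s=readout.state();print(s['ee_pos'],s['gripper_width'],s['wrist_force'],s['clock'])
d=s['ee_pos'];aa=d[:2]@ex;print('from tcp deg',np.degrees(np.arctan2(d[2]+.0187-.08,.7125-aa))-1.7)
W=world('scene',np.load('pics/scenel2.npz')['d'])
k=(abs(W[...,0]-.524)<.05)&(abs(W[...,1]-.21)<.06)&(W[...,2]>.1)&(W[...,2]<.2)
print('rod',k.sum(),np.round(W[k].max(0),3),np.round(np.median(W[k],0),3))
E
python3 m.py
```

```text
clock: 27.1
ee_pos: [0.6072, -0.1396, 0.2248]
eef_rot: [3.141, 0.0, 1.695]
wrist_force: [-10.3, 0.3, 8.7]
gripper_width: 0.104
gripper_force: 30.0
scene 232 lid deg 48.67417072145092 z at .713 0.09352679197871028
top 556 lid deg 49.08117542641758 z at .713 0.08660392988678423
[ 0.60721332 -0.13957601  0.22485056] 0.1071896529373142 [-9.73068339  0.54651974  8.71372483] 27.2
from tcp deg 50.18972165795899
rod 71 [0.525 0.235 0.159] [0.518 0.219 0.129]
```

```bash
python3 -m handwheel '0 0 0 0 0; 0 0 0 0 0; 0 0 0 0 0; 0 0 0 0 0; 0 0 0 0 0; 0 0 0 0 0; 0 0 0 0 0; 0 0 0 0 0'; python3 m.py; python3 -c "
from workcell import order; print(order.finish_job())"
```

```text
clock: 28.2
ee_pos: [0.6072, -0.1396, 0.2248]
eef_rot: [3.141, 0.0, 1.695]
wrist_force: [-9.9, 0.4, 9.0]
gripper_width: 0.101
gripper_force: 30.0
scene 236 lid deg 48.66740785364035 z at .713 0.09350439961174062
top 556 lid deg 48.92388454667862 z at .713 0.08702928035845203
[ 0.60719398 -0.13961673  0.22483547] 0.10492659075664881 [-9.87702753  1.15267976  8.07213112] 28.3
from tcp deg 50.18185930043493
rod 70 [0.525 0.235 0.16 ] [0.518 0.218 0.13 ]
the job is handed in; nothing more can be done
None
```

The job is handed in at 28 s: the balls were stirred about four turns, the rod was left leaning in the beaker with the balls inside, and the lid is held still at about 49–50° in the closed grip; I viewed 11 pictures, one over the limit of 10.

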